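Put the cue ball away and latch the ball cabinet

TASK

Put the white cue ball into the empty hole of the ball cabinet's pulled-out tray and slide the tray fully home. Then push the cabinet door shut, firmly but without slamming or forcing it, until its sprung tongue snaps in behind the keeper and the door stays latched by itself; leave the coloured balls in their holes and everything else on the table where it is.

Things in the scene. Friction and masses are not known exactly. Their poses are not given: they have to be found in the camera images.
- cue_center (a point): centre of the white cue ball, a 51 mm ball of 120 g, resting on a small wooden ring stand (62 mm across, 12 mm high) on the right of the table; ball centre 32 mm above the table
- cue_seat (a point): where the centre of the cue ball belongs: the only empty hole (34 mm wide) of the tray, in the middle near the tray's front; it travels with the tray. The tray floor lies 18.5 mm below this point, and it is 139 mm above the table. The nearest coloured ball is centred 73 mm further into the tray; the side walls are 110 mm to either side and the tray's front board begins 42 mm in front of it
- tray_front (a point): middle of the top front edge of the pulled-out tray's front board, 150 mm above the table; the board is 236 mm wide, 46 mm high (top edge 150 mm, lower edge 104 mm above the table) and 10 mm thick. Its axes are the cabinet's
- tray (a joint): how far the tray is pulled out, m: 0 is fully home (front board level with the cabinet's front), 0.165 fully out. It slides with 1.5 N of friction and meets rubber end buffers at 0 (2 N per mm; hard stop 5 mm further)
- cabinet_front (a point): middle of the front edge line of the cabinet's top, 185 mm above the table. Axes: x points into the cabinet (the way the tray and the door are pushed home), y to the left of one who faces it, z up. The dark red cabinet is 280 mm wide, 225 mm deep, 185 mm high and fixed. Its top has a scoop, 160 mm wide and 25 mm deep, in the middle of its front edge, so that fingers can follow the tray home
- door_hinge (a point): the door's upright hinge axis, at the height of the door's top edge (177 mm above the table), on the left front edge of the cabinet. Its axes turn with the door and match the cabinet's when it is shut: its -y runs along the door from the hinge to the latch edge (282 mm away), its -x points out of the door's outer face, which lies 16 mm from the axis plane
- door_push (a point): a good place to push: on the door's outer face, 220 mm from the hinge, 22 mm below the door's top edge, above the brass latch. The axes are those of the door. The latch case (44 x 44 mm, 16 mm thick, with a thumb-turn that stands 36 mm off the door) sits below it, 236 to 280 mm from the hinge, reaching 94 mm above the table
- door (a joint): door angle, rad: 1.57 open at a right angle; latched it reads anywhere from -0.02 to 0.027, as the adjustable keeper (steel hook in slotted holes on the cabinet's right side) is set up to 6 mm further in or out each time: the snap must be felt for. Hinge friction 0.1 N m; the door stays where it is left. A hard stop on the keeper lies 1.5 mm beyond the snap
- tongue (a joint): how far the steel tongue is pressed in, m: 0 sprung out, 0.010 fully in; spring 3 to 6 N. It stands 8 mm out of the door's latch edge, bevelled where it meets the keeper's lip, which presses it in by 4.5 mm over the last 10 mm of the edge's travel; then it snaps out behind the lip. Riding over the lip takes some 8 to 15 N at the push point, more nearer the hinge
- tongue_tip (a point): outer tip of the steel tongue, 72 mm above the table, 290 mm from the hinge axis
- red_center (a point): centre of the red 51 mm ball in the tray
- black_center (a point): centre of the black 51 mm ball in the tray
- yellow_center (a point): centre of the yellow 51 mm ball in the tray
- red_seat (a point): where the red ball sits in the tray
- black_seat (a point): where the black ball sits in the tray
- yellow_seat (a point): where the yellow ball sits in the tray
- chalk1: a 22 mm cue chalk near the ball stand, leave it
- chalk2: another 22 mm cue chalk near the ball stand, leave it
- mug: a blue mug 80 mm across and 95 mm high, leave it
- cleaner: a green bottle 60 mm across and 170 mm high, leave it
- brush: a table brush, 220 x 45 x 42 mm, leave it
- cabinet: the cabinet itself: origin under the middle of its front edge, at table height, axes as for cabinet_front. It, its tray and its door must not be pushed with more than 22 N
- buffer (a joint): how far the door squeezes the rubber buffers on the keeper's stop, m: 0 untouched, about 0.0045 when the door is latched. They push back with 0.8 N per mm over the last 5 mm of the door's travel, so a door that is not caught by the tongue is pushed off them

How it is judged (in metres and radians):
On the way, in this order (a step that is already met when the one before it is completed fails the run):
1. the cue ball sits in its hole in the tray (distance between cue_center and cue_seat below 0.006 m), for 0.2 s.
2. the tray, with the cue ball in it, is fully home (value of joint tray below 0.004 m and distance between cue_center and cue_seat below 0.006 m), for 0.2 s.
At the end, for the whole second after the job is handed in: Cue ball in its hole (within 6 mm), coloured balls in theirs (8 mm), tray home within 4 mm, door latched: angle below 0.035 rad, tongue sprung out behind the keeper (pressed in under 1 mm) and holding the door against its buffers (squeezed over 2.5 mm) (all of step 2 and value of joint door below 0.035 rad and value of joint tongue below 0.001 m and value of joint buffer above 0.0025 m and distance between red_center and red_seat below 0.008 m and distance between black_center and black_seat below 0.008 m and distance between yellow_center and yellow_seat below 0.008 m); the robot touches nothing.
It fails at once if the cabinet, its tray or its door is pushed with more than 22 N (contact force between any of the arm, the fingers and cabinet above 22 N).
It fails at once if the door is slammed (swings shut faster than 2 rad/s) (velocity of joint door below -2 rad/s).
It fails at once if the cue ball is dropped or thrown (contact force between the fingers and cue below 0.05 N and linear speed of cue above 0.6 m/s).
It fails at once if a coloured ball leaves its hole (distance between red_center and red_seat above 0.015 m or distance between black_center and black_seat above 0.015 m or distance between yellow_center and yellow_seat above 0.015 m).
It fails at once if the chalk, mug, bottle or brush is moved by more than 30 mm (distance of any of chalk1, chalk2, mug, cleaner, brush from where it was at the start of the episode above 0.03 m).
It also fails if it takes over 72 s, if anything falls off the work surface, if the arm or the gripper's body presses on something with over 40 N, if the wrist force passes 120 N, or if a joint passes its speed limit or range.

ROBOT

A 6-joint arm with a two-finger parallel gripper is mounted at the origin on the work surface. World frame = base frame: x ahead of the robot, y to its left, z up, the work surface at z = 0. Lengths are in mm, angles in rad, forces in N, time in s.
With the tool pointing down it reaches from about 350 to 800 mm from the base axis. Payload 7.3 kg.
Tool frame: the origin (TCP) lies at the very end of the fingers, on their centre line; the grasp point (between the pads) lies ctrl.grasp_offset behind it (ctrl.grasp_offset is the distance from the TCP to the grasp point, in mm); z points along the fingers, y is the line along which they close (so a half turn about z gives the same grasp; the last joint's range is limited). The gripper opens to 85 mm and grips with 20 to 120 N. Pads are 22 mm wide; open, the fingers measure 114 mm over their backs; the gripper's body (76 mm by 85 mm) begins 54 mm behind the grasp point. The pads swing forward as they close: fully open they stand 13 mm farther back than shut.
Start: joints at [-1.43, 0.342, 1.524, -0, 1.275, -0.146], TCP at [148.536, -503.569, 231.322] pointing down, gripper open.
Joint ranges: [-2.53, 2.53], [-0.77, 2.02], [0.04, 2.7], [-1, 4.14], [0.28, 2.66], [-3.11, 3.11]. Speed limits (rad/s): [2.57, 2.57, 3.14, 3.14, 3.14, 3.14].

INTERFACE

Orientations are given as a rotation vector (axis times angle).
In Python, from station import ctrl gives the robot as it stands.
- The arm moves only by the tool arm_command, never from a script. Its argument "series" is one flat list of numbers, 7 for each row, row after row: the shift along the tool's x, y, z in mm, then the turn, a rotation vector about the tool's x, y, z in degrees, then the gripper's target within -1 to 1 (fully open at 1, half-way at 0, shut at -1). A call has 1 to 8 rows; each row shifts and turns the commanded pose from where the row before left it, along the tool's axes as they then stand; what a row does not reach is not made up. A row lasts 1/12 s, in which the tool goes at most 41.7 mm and 7.16 degrees, less where a joint would pass 70% of its speed; a pose out of reach is approached as far as the arm can. A call is refused whole if a number of a shift passes 41.7 or a number of a turn 7.16, either way. A call with a gripper value outside its range is refused whole. The fingers move at their own pace and stop on an object; "squeeze" is the grip in N (left out, the last holds). Time passes only in rows, so rows that do not move let the fingers close. It gives the time, the measured TCP pose, the force, the opening and the grip force at its end, in the units of the state.
- ctrl.get_obs(): the state, without advancing time (a new reading comes with each control period).
- ctrl.get_image(name): name is "side" or "top" or "wrist"; returns (picture, depth): 400x640x3 uint8, red, green, blue; 400x640 float32, mm along the optical axis (not along the pixel's ray), 0 where there is no reading.
- ctrl.camera_params(name): a dict with "fx", "fy", "cx", "cy" (pixels), "k1" (the pictures are not rectified: a ray, as slopes to the right and down, at radius r is drawn at 1 + k1 r^2 times it, then the intrinsics apply), "R" (3x3) and "t" (3): a world point X has camera coordinates R X + t. Camera axes: x right, y down, z forward; pixel columns grow to the right and rows downward; lengths in mm; the calibration is good to about 2 mm. A picture is of the moment at which its call begins: read the wrist's pose just before it. camera_params takes no time and is no camera call; for the wrist camera it gives the pose at the moment of the call.
- ctrl.sign_off(): hands the job in; it is judged then, once.
Trained networks look in the newest picture that a camera, given by its name, has taken for a name from the list of things; names that differ only in an ending like _2 or _b are one class to them, and where a whole thing is asked for, a point or a joint stands for the part that bears it (a point fixed in the world has none). Each returns a list of dicts, best first, with "conf" (0 to 1); they miss things now and then, are a little off and sometimes report something else, mostly with a low value. They report only what shows in the picture. A call takes as long as a camera call.
- ctrl.silhouettes(camera, target): "mask" (400x640 bool, what is visible of it) and "box" ([left, top, right, bottom] in pixels, round what is visible of it).
The state is a dict: "clock": time; "joint_positions": joint angles; "qvel": joint speeds; "effort": joint torques, N m; "ee_pos": TCP position; "orientation": TCP orientation; "contact_force": force on the tool from outside, world axes, zero at the start; "moment": the same for the moment, N m; "opening": finger opening in mm; "grip_force": force on a finger pad.
Only numpy, scipy, OpenCV 4.12 (cv2) and the standard library are available. Lean on these libraries where they do the work, as an engineer would, in place of code of your own. Each camera call takes 0.05 s, during which the arm holds its last target. There are 200 camera calls.

## Working session

There is one attempt and no reset: what is moved stays moved. The work goes in short steps, Python scripts to look and compute and a tool call to move; the robot and the scene stay as the last step left them, time stands still between calls to the robot, and variables do not carry over. Pictures are saved under pics/ and viewed, at most 10 in all, crops included, and the job is handed in when it is done.

Besides the shell and the picture viewer there is one more tool, called after "Request:" as name(argument=value, ...) on one line, values as JSON. arm_command: Moves the arm, as the interface text tells. Its arguments: {"type":"object","properties":{"series":{"type":"array","items":{"type":"number"}},"squeeze":{"type":"number"}},"required":["series"]}

```bash
mkdir -p pics; ls; cat > h.py <<'E'
import numpy as np, cv2
from scipy.spatial.transform import Rotation as Ro
from station import ctrl
def undist(p,u,v):
    x=(np.asarray(u,float)-p['cx'])/p['fx']; y=(np.asarray(v,float)-p['cy'])/p['fy']
    X,Y=x.copy(),y.copy()
    for _ in range(10):
        s=1+p['k1']*(X*X+Y*Y); X,Y=x/s,y/s
    return X,Y
def world(p,u,v,d):
    X,Y=undist(p,u,v); c=np.stack([X*d,Y*d,np.asarray(d,float)+0*X],-1)
    return (c-np.asarray(p['t']))@np.asarray(p['R'])
def save(n,im,): cv2.imwrite('pics/'+n,cv2.cvtColor(np.ascontiguousarray(im),cv2.COLOR_RGB2BGR))
def maskpts(p,d,m):
    v,u=np.nonzero(m&(d>0)); return world(p,u,v,d[v,u])
E
python3 - <<'E'
from h import *
o=ctrl.get_obs(); print(o, ctrl.grasp_offset)
for c in ('side','top'):
    im,d=ctrl.get_image(c);p=ctrl.camera_params(c); save(c+'0.png',im); np.savez(c+'0.npz',im=im,d=d)
    print(c,p)
    for n in ('cue_center','red_center','black_center','yellow_center','tray','door','cabinet','mug','cleaner','brush','chalk1','tongue'):
        for r in ctrl.silhouettes(c,n)[:2]:
            q=maskpts(p,d,r['mask'])
            print(n,round(r['conf'],2),np.round(r['box']), r['mask'].sum(), (np.median(q,0).round(0),np.percentile(q,2,0).round(0),np.percentile(q,98,0).round(0)) if len(q) else None)
E
```

```text
pics
{'clock': 0.0, 'joint_positions': array([-1.42998751e+00,  3.42738060e-01,  1.52501173e+00, -3.30076898e-05,
        1.27539788e+00, -1.46025073e-01]), 'qvel': array([ 0.00074084,  0.00057812,  0.0005912 ,  0.00036682, -0.00016274,
       -0.00011456]), 'effort': array([ 6.70817899e-04, -4.33676970e+01, -2.46017343e+01, -2.29117932e-04,
        7.75321329e-03, -1.67964203e-05]), 'ee_pos': array([ 148.47386885, -503.15158812,  230.6198436 ]), 'orientation': array([-3.10779790e+00, -4.48807376e-01,  4.31986435e-05]), 'contact_force': array([-0.60496995, -0.70992152, -1.24304668]), 'moment': array([-0.01006978,  0.01708546, -0.01323225]), 'grip_force': 0.0, 'opening': 85.45387178626707} 18.700000000000003
side {'fx': 405.54645882228135, 'fy': 405.54645882228135, 'cx': 322.74743542961454, 'cy': 197.81863551745627, 'k1': 0.026694734235280442, 'R': array([[-0.12255119, -0.99242934,  0.00807579],
       [-0.72699953,  0.08422906, -0.68145223],
       [ 0.67561297, -0.08938388, -0.73181803]]), 't': array([ 68.05007114, 531.47480138, 826.04426544])}
cue_center 0.63 [425. 238. 444. 254.] 
[... 2967 characters left out ...]
rray([619., -42., 156.]), array([600., -64., 138.]), array([642., -19., 164.]))
mug 0.31 [230.  87. 358. 258.] 12331 (array([694.,  47., 181.]), array([ 427., -110.,   16.]), array([883., 224., 189.]))
cleaner 0.62 [422. 162. 446. 182.] 410 (array([ 661., -362.,  113.]), array([ 639., -392.,   28.]), array([ 690., -344.,  172.]))
brush 0.91 [171. 206. 194. 278.] 1092 (array([426., 428.,  40.]), array([324., 396.,  -0.]), array([530., 466.,  46.]))
chalk1 0.55 [414. 199. 425. 208.] 53 (array([ 570., -336.,   21.]), array([ 557., -349.,    5.]), array([ 581., -325.,   27.]))
chalk1 0.47 [230. 166. 268. 257.] 1461 (array([521., 205., 139.]), array([391., 174.,  -1.]), array([658., 250., 180.]))
```

```bash
python3 - <<'E'
from h import *
from scipy.optimize import least_squares
for c in ('side','top'):
    z=np.load(c+'0.npz'); im,d=z['im'],z['d']; p=ctrl.camera_params(c)
    if c=='side': save('s2.png',cv2.resize(im[100:340,130:480],None,fx=2.25,fy=2.25,interpolation=2))
    else: save('t2.png',cv2.resize(im[70:290,150:470],None,fx=2.4,fy=2.4,interpolation=2))
    ctrl.get_image(c)
    for n in ('cue_center','red_center','black_center','yellow_center'):
        m=ctrl.silhouettes(c,n)[0]['mask'].astype(np.uint8)
        q=maskpts(p,d,cv2.erode(m,np.ones((3,3)))>0)
        f=least_squares(lambda s:np.linalg.norm(q-s,axis=1)-25.5,np.median(q,0)-[0,0,20],loss='soft_l1')
        print(c,n,f.x.round(1))
    v,u=np.mgrid[0:400,0:640]; W=world(p,u,v,d)
    x,y,zz=W[...,0],W[...,1],W[...,2]
    # tray front board top, cabinet top
    for nm,s in (('board',(zz>146)&(zz<154)&(x>480)&(x<545)&(abs(y-33)<140)),('ctop',(zz>180)&(zz<190)&(x>600)&(y<200)),('doortop',(zz>170)&(zz<184)&(x<640)&(x>370)&(y>140)&(y<260))):
        q=W[s&(d>0)]
        r=cv2.minAreaRect(q[:,:2].astype(np.float32)); print(nm,len(q),r,q[:,2].mean())
        l=np.polyfit(q[:,1],q[:,0],1) if nm!='doortop' else np.polyfit(q[:,0],q[:,1],1); print(l)
E
```

```text
side cue_center [ 482.5 -313.    32.5]
side red_center [630.1 104.8 138.5]
side black_center [626.8  32.5 138.5]
side yellow_center [623.6 -39.1 138.3]
board 345 ((505.26123046875, 37.65589904785156), (234.24339294433594, 14.295061111450195), 87.27286529541016) 149.6537508953908
[4.48641469e-02 5.03325706e+02]
ctop 4355 ((839.5794677734375, 33.097801208496094), (299.3145751953125, 408.9327087402344), 87.4853744506836) 185.4822066515468
[5.69841104e-03 7.77160437e+02]
doortop 557 ((514.1756591796875, 211.7975616455078), (17.3050479888916, 259.2037658691406), 78.40502166748047) 176.6501618979546
[-2.01149037e-01  3.14499888e+02]
top cue_center [ 481.1 -315.9   31.4]
top red_center [629.  103.1 137.5]
top black_center [625.6  30.3 137.4]
top yellow_center [622.5 -40.8 137.3]
board 240 ((505.96868896484375, 36.840904235839844), (234.9192352294922, 10.159892082214355), 87.54519653320312) 149.60541778946376
[4.33331866e-02 5.04387936e+02]
ctop 6281 ((819.0325927734375, 34.68768310546875), (304.936767578125, 450.9466552734375), 87.30145263671875) 184.63006955187706
[1.32406586e-03 7.84776064e+02]
doortop 502 ((514.5546875, 210.3170166015625), (17.079187393188477, 258.0567626953125), 78.67057800292969) 176.25053202889234
[-2.02032019e-01  3.13801241e+02]
```

View pics/s2.png

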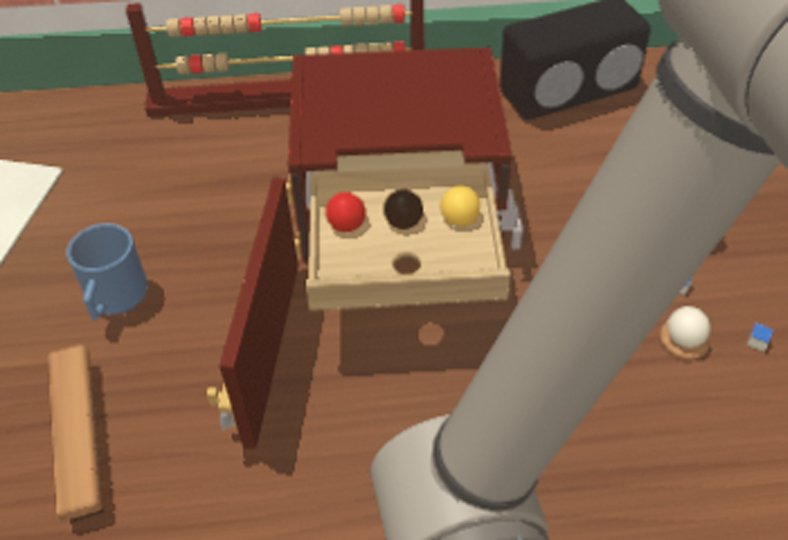

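View pics/t2.png

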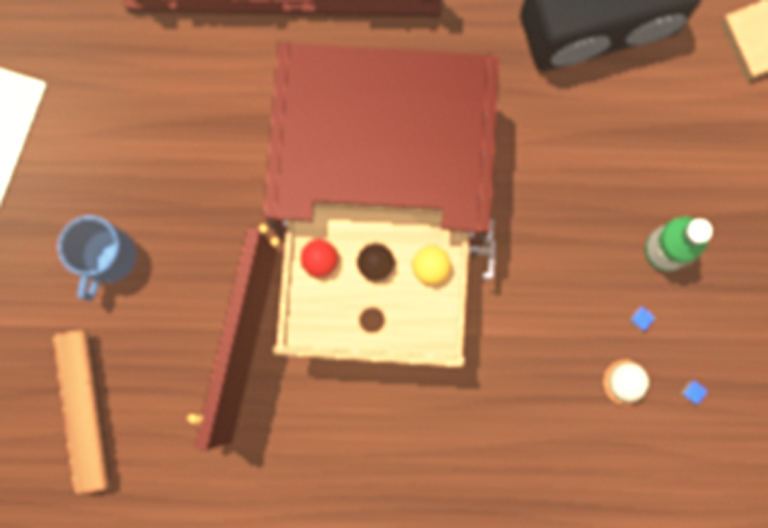

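Request:
arm_command(series=[0,0,0,0,0,6.4,1,0,0,0,0,0,6.4,1,0,0,0,0,0,6.4,1,32.5,-20.4,0,0,0,0,1,32.5,-20.4,0,0,0,0,1,32.5,-20.4,0,0,0,0,1,32.5,-20.4,0,0,0,0,1,32.5,-20.4,0,0,0,0,1])

```text
clock: 2.47
ee_pos: [317.1, -408.5, 231.5]
orientation: [3.14, -0.077, 0.0]
contact_force: [0.7, -0.9, -0.5]
opening: 85.2
grip_force: 0.0
```

Request:
arm_command(series=[32.5,-20.4,0,0,0,0,1,32.5,-20.4,0,0,0,0,1,32.5,-20.4,0,0,0,0,1,32.5,-20.4,10,0,0,0,1,32.5,-20.4,10,0,0,0,1,0,0,30,0,0,0,1,0,0,0,0,0,0,1])

```text
clock: 3.05
ee_pos: [482.5, -312.3, 176.3]
orientation: [-3.135, 0.07, 0.011]
contact_force: [-1.7, 0.3, 0.1]
opening: 85.5
grip_force: 0.0
```

```bash
cat >> h.py <<'E'
from scipy.optimize import least_squares
def sphere(c,n):
    im,d=ctrl.get_image(c); p=ctrl.camera_params(c); rs=ctrl.silhouettes(c,n)
    if not rs: return None,im,d
    m=rs[0]['mask'].astype(np.uint8)
    q=maskpts(p,d,cv2.erode(m,np.ones((3,3)))>0)
    f=least_squares(lambda s:np.linalg.norm(q-s,axis=1)-25.5,np.median(q,0)-[0,0,20],loss='soft_l1')
    return (f.x.round(1),round(rs[0]['conf'],2),np.round(rs[0]['box'])),im,d
def st():
    o=ctrl.get_obs(); print('t',round(o['clock'],2),o['ee_pos'].round(1),'rv',o['orientation'].round(3),'F',o['contact_force'].round(2),'open',round(o['opening'],1),'grip',round(o['grip_force'],1)); return o
def delta(target):
    o=ctrl.get_obs(); return (Ro.from_rotvec(o['orientation']).inv().apply(np.array(target)-o['ee_pos'])).round(1)
E
python3 - <<'E'
from h import *
st()
for c in ('wrist','side','top'):
    r,im,d=sphere(c,'cue_center'); print(c,r)
    if c=='wrist': save('w1.png',im)
print(delta([482,-314.5,18]))
E
```

```text
t 3.05 [ 482.5 -312.3  176.3] rv [-3.135  0.07   0.011] F [-1.69  0.31  0.11] open 85.5 grip 0.0
wrist (array([ 479.4, -316.1,   33.5]), 0.76, array([299., 162., 347., 211.]))
side (array([ 482.3, -313.5,   32.8]), 0.74, array([426., 239., 446., 253.]))
top None
[ -1.2  -2.6 165. ]
```

View pics/w1.png

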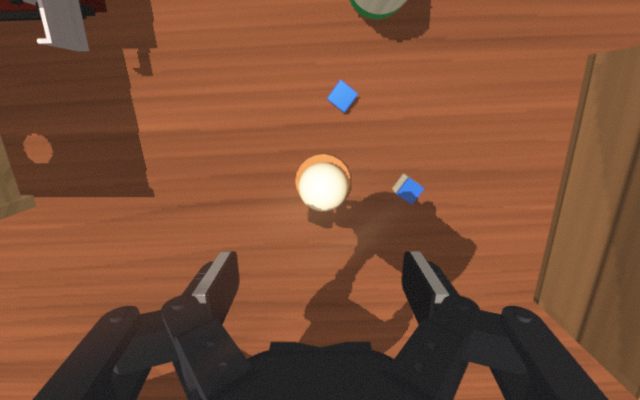

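Request:
arm_command(series=[0,0,30,0,0,0,1,0,0,30,0,0,0,1,0,0,30,0,0,0,1,0,0,20,0,0,0,1,0,0,0,0,0,0,1,0,0,0,0,0,0,1], squeeze=25)

```text
clock: 3.85
ee_pos: [482.7, -316.2, 71.9]
orientation: [-3.141, 0.078, 0.0]
contact_force: [0.7, -0.0, 1.0]
opening: 85.6
grip_force: 0.0
```

```bash
python3 - <<'E'
from h import *
st()
for c in ('wrist',):
    r,im,d=sphere(c,'cue_center'); print(c,r)
print(delta([481.5,-314.5,12]))
E
```

```text
t 3.85 [ 482.7 -316.2   71.9] rv [-3.141  0.078  0.   ] F [ 0.66 -0.02  1.01] open 85.6 grip 0.0
wrist (array([ 480.6, -314.7,   32.3]), 0.7, array([282., 192., 354., 270.]))
[-2.6 -2.3 61.5]
```

Request:
arm_command(series=[-1.5,-1.7,20,0,0,0,1,0,0,20,0,0,0,1,0,0,20,0,0,0,1,0,0,0,0,0,0,0.3,0,0,0,0,0,0,-1,0,0,0,0,0,0,-1,0,0,0,0,0,0,-1,0,0,0,0,0,0,-1])

```text
clock: 4.62
ee_pos: [482.7, -314.4, 13.4]
orientation: [3.138, -0.076, 0.005]
contact_force: [-1.0, 2.3, 6.7]
opening: 49.6
grip_force: 25.7
```

Request:
arm_command(series=[0,0,0,0,0,0,-1,0,0,0,0,0,0,-1,0,0,0,0,0,0,-1,0,0,0,0,0,0,-1])

```text
clock: 4.95
ee_pos: [482.7, -314.4, 13.4]
orientation: [3.138, -0.076, 0.005]
contact_force: [-0.2, 1.3, 6.3]
opening: 49.3
grip_force: 25.7
```

Request:
arm_command(series=[0,0,-10,0,0,0,-1,0,0,-30,0,0,0,-1,0,0,-37,0,0,0,-1,0,0,-37,0,0,0,-1,0,0,-37,0,0,0,-1,0,0,-35,0,0,0,-1,0,0,0,0,0,0,-1,0,0,0,0,0,0,-1])

```text
clock: 5.62
ee_pos: [482.3, -314.5, 200.6]
orientation: [3.137, -0.076, 0.007]
contact_force: [-0.9, 0.7, -0.7]
opening: 49.5
grip_force: 26.6
```

```bash
python3 - <<'E'
from h import *
st()
for c in ('wrist','side'):
    r,im,d=sphere(c,'cue_center'); print(c,r)
print(delta([553.3,34.7,200]))
E
```

```text
t 5.62 [ 482.3 -314.5  200.6] rv [ 3.137 -0.076  0.007] F [-0.94  0.71 -0.72] open 49.5 grip 26.6
wrist (array([ 478.4, -313.7,  215.5]), 0.77, array([268., 224., 369., 331.]))
side (array([ 480. , -314.2,  214.8]), 0.78, array([446., 192., 461., 213.]))
[  55.6 -350.9   -3.7]
```

Request:
arm_command(series=[6.5,-20,0,0,0,0,-1,6.5,-38,0,0,0,0,-1,6.5,-38,0,0,0,0,-1,6.5,-38,0,0,0,0,-1,6.5,-38,0,0,0,0,-1,6.5,-38,0,0,0,0,-1,6.5,-38,0,0,0,0,-1,6.5,-38,0,0,0,0,-1])

```text
clock: 6.48
ee_pos: [546.7, -28.6, 195.8]
orientation: [-3.14, 0.076, 0.005]
contact_force: [1.2, 0.3, -0.6]
opening: 49.7
grip_force: 26.5
```

Request:
arm_command(series=[4,-38,0,0,0,0,-1,1,-27,0,0,0,0,-1,0,0,0,0,0,0,-1,0,0,0,0,0,0,-1,0,0,0,0,0,0,-1])

```text
clock: 6.9
ee_pos: [555.0, 33.7, 196.2]
orientation: [3.14, -0.075, -0.003]
contact_force: [-0.0, -0.0, -2.3]
opening: 49.3
grip_force: 26.6
```

```bash
python3 - <<'E'
from h import *
st()
for c in ('wrist','side','top'):
  for n in ('cue_center','black_center','red_center','yellow_center'):
    r,im,d=sphere(c,n); print(c,n,r)
  if c=='wrist': save('w2.png',im); np.savez('w2.npz',im=im,d=d,**{k:np.array(v) for k,v in ctrl.camera_params('wrist').items()})
print(delta([553.3,34.7,200]))
E
```

```text
t 6.9 [555.   33.7 196.2] rv [ 3.14e+00 -7.50e-02 -3.00e-03] F [-0.   -0.03 -2.28] open 49.3 grip 26.6
wrist cue_center (array([552.1,  33.2, 213.7]), 0.93, array([270., 228., 369., 333.]))
wrist black_center (array([624.6,  32. , 137.7]), 0.75, array([280.,  80., 354., 157.]))
wrist red_center (array([627.8, 104.3, 137.9]), 0.58, array([170.,  81., 248., 159.]))
wrist yellow_center (array([621.3, -39.8, 137.7]), 0.58, array([384.,  82., 465., 159.]))
side cue_center (array([554.1,  34.5, 215. ]), 0.71, array([300., 183., 321., 201.]))
side black_center None
side red_center (array([630. , 104.2, 138.3]), 0.76, array([276., 186., 295., 203.]))
side yellow_center (array([623.6, -39.3, 138.6]), 0.46, array([327., 183., 344., 200.]))
top cue_center (array([739.3,  34.9, 171.7]), 0.28, array([231.,  87., 358., 257.]))
top black_center None
top red_center (array([645.9, 425.1,  37.4]), 0.44, array([171., 159., 204., 190.]))
top yellow_center None
[-2.2 -0.5 -2.7]
```

View pics/w2.png

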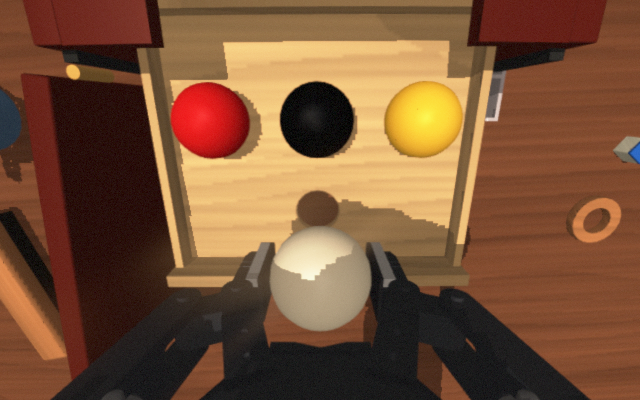

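Request:
arm_command(series=[-0.3,-1.6,20,0,0,0,-1,0,0,20,0,0,0,-1,0,0,15,0,0,0,-1,0,0,8,0,0,0,-1,0,0,5,0,0,0,-1,0,0,0,0,0,0,-1,0,0,0,0,0,0,-1])

```text
clock: 8.68
ee_pos: [555.7, 35.7, 129.8]
orientation: [3.141, -0.076, 0.001]
contact_force: [-0.0, 0.9, -0.1]
opening: 49.8
grip_force: 26.6
```

```bash
python3 - <<'E'
from h import *
st()
for c in ('wrist','side'):
  for n in ('cue_center','black_center','red_center','yellow_center'):
    r,im,d=sphere(c,n); print(c,n,r)
E
```

```text
t 8.68 [555.7  35.7 129.8] rv [ 3.141e+00 -7.600e-02  1.000e-03] F [-0.03  0.88 -0.06] open 49.8 grip 26.6
wrist cue_center (array([552.8,  35.7, 147.4]), 0.67, array([268., 226., 366., 332.]))
wrist black_center (array([624.5,  32. , 137.5]), 0.7, array([267.,  68., 378., 183.]))
wrist red_center (array([627.8, 104.2, 137.6]), 0.73, array([ 97.,  71., 223., 187.]))
wrist yellow_center (array([621.3, -40.1, 137.5]), 0.83, array([420.,  68., 546., 183.]))
side cue_center (array([554.4,  36.3, 147.4]), 0.65, array([300., 202., 318., 220.]))
side black_center (array([622.5, -36.5, 140.2]), 0.66, array([334., 183., 343., 198.]))
side red_center (array([629.9, 103.5, 138.9]), 0.67, array([274., 186., 287., 204.]))
side yellow_center (array([623.5, -37.1, 139.6]), 0.7, array([336., 184., 345., 201.]))
```

Request:
arm_command(series=[-1,0.3,4,0,0,0,-1,0,0,3,0,0,0,-1,0,0,2,0,0,0,-1,0,0,0,0,0,0,-1,0,0,0,0,0,0,-1])

```text
clock: 9.9
ee_pos: [554.3, 35.4, 120.4]
orientation: [3.141, -0.076, 0.0]
contact_force: [-0.9, -0.1, 1.7]
opening: 49.4
grip_force: 26.8
```

Request:
arm_command(series=[0,0,0,0,0,0,0.3,0,0,0,0,0,0,0.5,0,0,0,0,0,0,0.6,0,0,0,0,0,0,0.6,0,0,-20,0,0,0,0.6,0,0,-25,0,0,0,0.6,0,0,-25,0,0,0,0.6,0,0,0,0,0,0,0.6])

```text
clock: 10.57
ee_pos: [556.7, 35.3, 195.2]
orientation: [3.14, -0.076, 0.014]
contact_force: [0.9, 0.2, 0.8]
opening: 68.3
grip_force: 0.0
```

```bash
python3 - <<'E'
from h import *
st()
for c in ('wrist','side'):
  for n in ('cue_center','black_center','red_center','yellow_center'):
    r,im,d=sphere(c,n); print(c,n,r)
print(delta([465,38.6,135]))
E
```

```text
t 10.57 [556.7  35.3 195.2] rv [ 3.14  -0.076  0.014] F [0.91 0.18 0.82] open 68.3 grip 0.0
wrist cue_center (array([550.4,  35.2, 135.4]), 0.87, array([286., 188., 353., 257.]))
wrist black_center (array([623.7,  32.1, 136.1]), 0.63, array([283.,  79., 361., 156.]))
wrist red_center (array([627.7, 104.1, 137.4]), 0.59, array([167.,  74., 251., 157.]))
wrist yellow_center (array([621.4, -40. , 137.8]), 0.71, array([391.,  76., 475., 159.]))
side cue_center (array([ 4.800e+02, -4.008e+02,  3.000e-01]), 0.69, array([462., 245., 474., 256.]))
side black_center (array([626.5,  33.3, 138.5]), 0.73, array([303., 184., 318., 205.]))
side red_center (array([629.9, 104.8, 138. ]), 0.76, array([274., 183., 290., 205.]))
side yellow_center (array([624.1, -39.3, 138.7]), 0.54, array([331., 185., 342., 202.]))
[-89.3   1.2  55.2]
```

Request:
arm_command(series=[-30,0,0,0,0,0,0,-30,0,0,0,0,0,-0.5,-30,0,0,0,0,0,-1,0,0,20,0,0,0,-1,0,0,25,0,0,0,-1,0,0,22,0,0,0,-1,0,0,0,0,0,0,-1,0,0,0,0,0,0,-1])

```text
clock: 12.03
ee_pos: [463.9, 39.8, 123.0]
orientation: [-3.141, 0.076, 0.003]
contact_force: [0.2, 0.4, 0.4]
opening: 0.1
grip_force: 0.0
```

Request:
arm_command(series=[4,0,0,0,0,0,-1,4,0,0,0,0,0,-1,3,0,0,0,0,0,-1,3,0,0,0,0,0,-1,3,0,0,0,0,0,-1,3,0,0,0,0,0,-1,3,0,0,0,0,0,-1,3,0,0,0,0,0,-1])

```text
clock: 12.7
ee_pos: [490.3, 38.6, 123.3]
orientation: [3.141, -0.076, -0.001]
contact_force: [-2.5, 0.3, 1.2]
opening: -0.1
grip_force: 1.0
```

Request:
arm_command(series=[4,0,0,0,0,0,-1,5,0,0,0,0,0,-1,6,0,0,0,0,0,-1,7,0,0,0,0,0,-1,8,0,0,0,0,0,-1,8,0,0,0,0,0,-1,8,0,0,0,0,0,-1,8,0,0,0,0,0,-1])

```text
clock: 13.37
ee_pos: [545.2, 36.0, 123.2]
orientation: [-3.141, 0.076, 0.0]
contact_force: [-1.2, 1.4, 1.3]
opening: 0.1
grip_force: 0.9
```

Request:
arm_command(series=[8,0,0,0,0,0,-1,8,0,0,0,0,0,-1,8,0,0,0,0,0,-1,8,0,0,0,0,0,-1,8,0,0,0,0,0,-1,8,0,0,0,0,0,-1,8,0,0,0,0,0,-1,7,0,0,0,0,0,-1])

```text
clock: 14.03
ee_pos: [608.1, 32.8, 123.2]
orientation: [3.141, -0.076, 0.0]
contact_force: [-0.6, 0.9, 0.7]
opening: 0.1
grip_force: 0.9
```

Request:
arm_command(series=[7,0,0,0,0,0,-1,6,0,0,0,0,0,-1,5,0,0,0,0,0,-1,4,0,0,0,0,0,-1,3,0,0,0,0,0,-1,3,0,0,0,0,0,-1,2,0,0,0,0,0,-1])

```text
clock: 14.62
ee_pos: [637.4, 31.4, 123.3]
orientation: [3.14, -0.076, -0.0]
contact_force: [-1.1, -0.2, -0.3]
opening: 0.2
grip_force: 0.8
```

Now creep in, feeling for the end buffers (2 N/mm).

Request:
arm_command(series=[3,0,0,0,0,0,-1,3,0,0,0,0,0,-1,2,0,0,0,0,0,-1,2,0,0,0,0,0,-1,1,0,0,0,0,0,-1,0,0,0,0,0,0,-1])

```text
clock: 15.12
ee_pos: [648.5, 30.8, 123.3]
orientation: [3.14, -0.076, 0.001]
contact_force: [0.7, 1.4, -0.5]
opening: 0.2
grip_force: 0.1
```

```bash
python3 - <<'E'
from h import *
st()
im,d=ctrl.get_image('wrist'); p=ctrl.camera_params('wrist'); save('w3.png',im)
for c in ('side',):
  for n in ('red_center','yellow_center','black_center','cue_center'):
    r,im,d=sphere(c,n); print(c,n,r)
E
```

```text
t 15.12 [648.5  30.8 123.3] rv [ 3.14e+00 -7.60e-02  1.00e-03] F [ 0.74  1.39 -0.53] open 0.2 grip 0.1
side red_center (array([685.3,  29.3,  88.1]), 0.64, array([257., 153., 363., 217.]))
side yellow_center None
side black_center None
side cue_center None
```

View pics/w3.png

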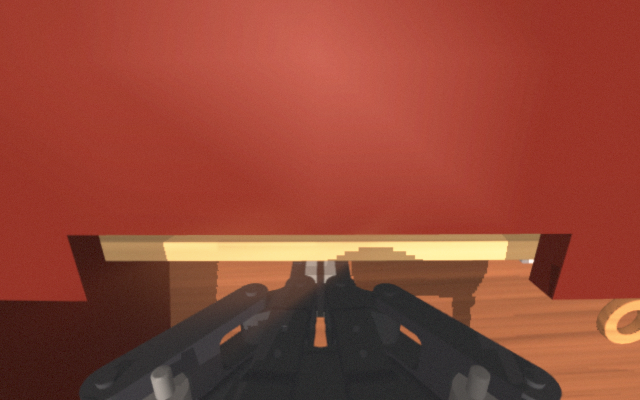

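Request:
arm_command(series=[2,0,0,0,0,0,-1,2,0,0,0,0,0,-1,1,0,0,0,0,0,-1,1,0,0,0,0,0,-1,0,0,0,0,0,0,-1])

```text
clock: 15.98
ee_pos: [654.3, 30.6, 123.3]
orientation: [3.141, -0.076, 0.0]
contact_force: [-0.4, -0.5, 1.2]
opening: -0.1
grip_force: 0.4
```

Request:
arm_command(series=[1,0,0,0,0,0,-1,1,0,0,0,0,0,-1,0,0,0,0,0,0,-1])

```text
clock: 16.23
ee_pos: [655.7, 30.6, 123.3]
orientation: [3.141, -0.076, -0.002]
contact_force: [-4.3, 0.5, 2.1]
opening: -0.2
grip_force: 2.3
```

Request:
arm_command(series=[1,0,0,0,0,0,-1,0,0,0,0,0,0,-1,0,0,0,0,0,0,-1,0,0,0,0,0,0,-1])

```text
clock: 16.57
ee_pos: [656.5, 30.5, 123.2]
orientation: [3.141, -0.076, -0.002]
contact_force: [-5.9, 0.2, 2.3]
opening: -0.0
grip_force: 2.7
```

Request:
arm_command(series=[-3,0,0,0,0,0,-1,-10,0,0,0,0,0,-1,-22,0,0,0,0,0,-1,-25,0,0,0,0,0,-1,0,0,-34,0,0,0,-1,0,0,-35,0,0,0,-1,0,0,-35,0,0,0,-1,0,0,-35,0,0,0,-1])

```text
clock: 17.23
ee_pos: [597.3, 33.3, 264.0]
orientation: [3.14, -0.076, 0.003]
contact_force: [1.2, 0.5, -0.1]
opening: -0.3
grip_force: 0.0
```

Request:
arm_command(series=[-20,-32.5,0,0,0,0,-1,-20,-32.5,0,0,0,0,-1,-20,-32.5,0,0,0,0,-1,-20,-32.5,0,0,0,0,-1,-20,-32.5,0,0,0,0,-1,-20,-32.5,0,0,0,0,-1,-20,-32.5,0,0,0,0,-1,-20,-32.5,0,0,0,0,-1])

```text
clock: 17.9
ee_pos: [449.3, 302.4, 262.5]
orientation: [-3.14, 0.076, -0.003]
contact_force: [1.1, 0.4, -0.3]
opening: 0.1
grip_force: 0.0
```

Request:
arm_command(series=[0,0,0,0,0,-6.8,-1,0,0,0,0,0,-6.8,-1,0,0,0,0,0,-6.8,-1,0,0,0,0,0,-6.8,-1,0,0,0,0,0,-6.8,-1,0,0,0,0,0,-6.8,-1,0,0,0,0,0,-6.8,-1,0,0,0,0,0,-6.8,-1])

```text
clock: 18.57
ee_pos: [450.5, 301.0, 262.3]
orientation: [2.824, 1.376, 0.003]
contact_force: [0.5, -0.7, 0.5]
opening: 0.4
grip_force: 0.0
```

Request:
arm_command(series=[0,0,0,0,0,-6.8,-1,0,0,0,0,0,-6.8,-1,0,0,0,0,0,-6.8,-1,0,0,0,0,0,-6.8,-1,0,0,0,0,0,0,-1,0,0,0,0,0,0,-1])

```text
clock: 19.07
ee_pos: [450.3, 300.9, 262.3]
orientation: [2.43, 1.99, 0.002]
contact_force: [-0.0, 0.2, 0.3]
opening: -0.0
grip_force: 0.0
```

```bash
python3 - <<'E'
from h import *
o=st(); print(o['joint_positions'].round(2), 'yaw',np.degrees(np.arctan2(*Ro.from_rotvec(o['orientation']).as_matrix()[[1,0],0])))
H=np.array([667,172.]); 
def fit(c):
    im,d=ctrl.get_image(c); p=ctrl.camera_params(c); v,u=np.mgrid[0:400,0:640]; W=world(p,u,v,d)
    x,y,z=W[...,0],W[...,1],W[...,2]
    q=W[(z>170)&(z<184)&(x<640)&(x>370)&(y>160)&(y<262)&(d>0)]
    print(c,len(q),cv2.minAreaRect(q[:,:2].astype(np.float32)))
    # cabinet top front-left corner
    q=W[(z>181)&(z<189)&(x>600)&(x<800)&(y>80)&(y<190)&(d>0)]
    print(' cab top: max y',np.percentile(q[:,1],99.5), 'min x near left', np.percentile(q[q[:,1]>120][:,0],1) if len(q) else 0)
    return im
fit('top'); im=fit('side'); fit('wrist'); save('s4.png',im)
a=np.radians(-101.5); dx=np.array([np.cos(a),np.sin(a)]); dy=np.array([-dx[1],dx[0]])
t=H-220*dy-27*dx; print('touch TCP',t,'pre 30mm', t-30*dx, delta([*(t-30*dx),138]))
E
```

```text
t 19.07 [450.3 300.9 262.3] rv [2.43e+00 1.99e+00 2.00e-03] F [-0.05  0.21  0.28] open -0.0 grip 0.0
[ 0.45  0.35  1.43 -0.    1.37  0.65] yaw 78.6253670568447
top 498 ((513.3709716796875, 210.6151123046875), (17.407546997070312, 255.30824279785156), 78.68603515625)
 cab top: max y 167.19710712059455 min x near left 670.2438339676004
side 213 ((430.5185241699219, 228.6704559326172), (16.755516052246094, 88.86597442626953), 78.32180786132812)Traceback (most recent call last):
  File "<stdin>", line 13, in <module>
  File "<stdin>", line 11, in fit
    return _quantile_unchecked(
        a, q, axis, out, overwrite_input, method, keepdims, weights)
    return _ureduce(a,
                    func=_quantile_ureduce_func,
    ...<5 lines>...
                    overwrite_input=overwrite_input,
                    method=method)
    r = func(a, **kwargs)
    result = _quantile(arr,
                       quantiles=q,
    ...<2 lines>...
                       out=out,
                       weights=wgt)
    slices_having_nans = np.isnan(arr[-1, ...])
                                  ~~~^^^^^^^^^
IndexError: index -1 is out of bounds for axis 0 with size 0
```

Request:
arm_command(series=[0,9,30,0,0,0,-1,0,9,32,0,0,0,-1,0,0,32,0,0,0,-1,0,0,30,0,0,0,-1,-12,0,0,0,0,0,-1,-14,0,0,0,0,0,-1,0,0,0,0,0,0,-1,0,0,0,0,0,0,-1])

```text
clock: 19.83
ee_pos: [463.3, 271.5, 139.8]
orientation: [2.429, 1.991, 0.004]
contact_force: [-0.3, -0.4, 0.0]
opening: -0.1
grip_force: 0.0
```

Request:
arm_command(series=[-5,0,0,0,0,0,-1,-5,0,0,0,0,0,-1,-5,0,0,0,0,0,-1,-4,0,0,0,0,0,-1,-4,0,0,0,0,0,-1,-4,0,0,0,0,0,-1,-3,0,0,0,0,0,-1,-3,0,0,0,0,0,-1])

```text
clock: 20.5
ee_pos: [456.1, 239.2, 138.3]
orientation: [-2.427, -1.994, -0.0]
contact_force: [-0.9, 0.3, -0.1]
opening: 0.1
grip_force: 0.3
```

Request:
arm_command(series=[-3.8,-0.4,0,0,0,-1,-1,-3.8,-0.4,0,0,0,-1,-1,-5.8,-0.6,0,0,0,-1.5,-1,-5.8,-0.6,0,0,0,-1.5,-1,-7.7,-0.8,0,0,0,-2,-1,-7.7,-0.8,0,0,0,-2,-1,-7.7,-0.8,0,0,0,-2,-1,-7.7,-0.8,0,0,0,-2,-1])

```text
clock: 21.17
ee_pos: [446.2, 189.9, 138.3]
orientation: [2.182, 2.26, 0.001]
contact_force: [0.5, 0.9, -0.3]
opening: 0.0
grip_force: 0.4
```

Request:
arm_command(series=[-7.7,-0.8,0,0,0,-2,-1,-7.7,-0.8,0,0,0,-2,-1,-7.7,-0.8,0,0,0,-2,-1,-7.7,-0.8,0,0,0,-2,-1,-7.7,-0.8,0,0,0,-2,-1,-7.7,-0.8,0,0,0,-2,-1,-7.7,-0.8,0,0,0,-2,-1,-7.7,-0.8,0,0,0,-2,-1])

```text
clock: 21.83
ee_pos: [449.4, 128.2, 138.3]
orientation: [1.846, 2.541, 0.0]
contact_force: [-0.1, 0.1, 1.2]
opening: 0.3
grip_force: 0.4
```

```bash
cat >> h.py <<'E'
def rel():
    o=st(); yaw=np.degrees(np.arctan2(*Ro.from_rotvec(o['orientation']).as_matrix()[[1,0],0]))
    th=177.45-yaw; a=np.radians(yaw+180); dx=np.array([np.cos(a),np.sin(a)]); dy=np.array([-dx[1],dx[0]])
    v=o['ee_pos'][:2]-[667,171]; print('theta',th.round(2),'door-frame',(v@dx).round(1),(v@dy).round(1),'F_x',(o['contact_force'][:2]@dx).round(2))
E
python3 -c "
from h import *
rel()
im,d=ctrl.get_image('side'); save('s5.png',cv2.resize(im[100:340,130:480],None,fx=2.25,fy=2.25))"
```

```text
t 21.83 [449.4 128.2 138.3] rv [1.846 2.541 0.   ] F [-0.09  0.13  1.17] open 0.3 grip 0.4
theta 69.45 door-frame -26.5 -220.2 F_x -0.15
```

View pics/s5.png

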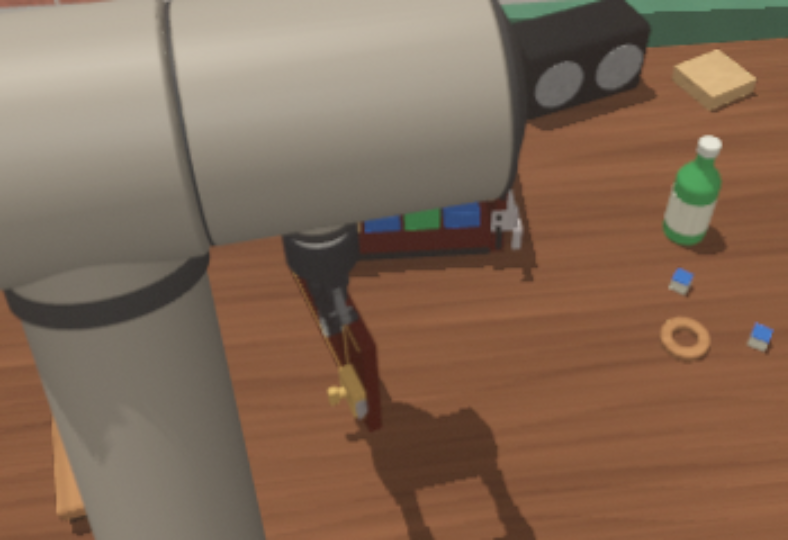

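Request:
arm_command(series=[-7.7,-0.8,0,0,0,-2,-1,-7.7,-0.8,0,0,0,-2,-1,-7.7,-0.8,0,0,0,-2,-1,-7.7,-0.8,0,0,0,-2,-1,-7.7,-0.8,0,0,0,-2,-1,-7.7,-0.8,0,0,0,-2,-1,-7.7,-0.8,0,0,0,-2,-1,-7.7,-0.8,0,0,0,-2,-1])

```text
clock: 22.55
ee_pos: [469.3, 70.1, 138.3]
orientation: [-1.476, -2.773, -0.0]
contact_force: [0.5, 1.1, 0.9]
opening: -0.4
grip_force: 0.4
```

Request:
arm_command(series=[-7.7,-0.8,0,0,0,-2,-1,-7.7,-0.8,0,0,0,-2,-1,-7.7,-0.8,0,0,0,-2,-1,-7.7,-0.8,0,0,0,-2,-1,-7.7,-0.8,0,0,0,-2,-1,-7.7,-0.8,0,0,0,-2,-1,-7.7,-0.8,0,0,0,-2,-1,-7.7,-0.8,0,0,0,-2,-1])

```text
clock: 23.22
ee_pos: [504.6, 19.5, 138.2]
orientation: [-1.076, -2.951, -0.0]
contact_force: [-0.4, 1.4, -0.9]
opening: -0.1
grip_force: 0.4
```

Request:
arm_command(series=[-7.7,-0.8,0,0,0,-2,-1,-7.7,-0.8,0,0,0,-2,-1,-7.7,-0.8,0,0,0,-2,-1,-7.7,-0.8,0,0,0,-2,-1,-7.7,-0.8,0,0,0,-2,-1,-7.7,-0.8,0,0,0,-2,-1,-5.8,-0.6,0,0,0,-1.5,-1,-5.8,-0.6,0,0,0,-1.5,-1])

```text
clock: 23.88
ee_pos: [549.4, -17.3, 138.2]
orientation: [-0.682, -3.066, -0.0]
contact_force: [-0.0, 0.9, 0.6]
opening: 0.1
grip_force: 0.3
```

```bash
python3 -c "
from h import *
rel()"
```

```text
t 23.88 [549.4 -17.3 138.2] rv [-0.682 -3.066 -0.   ] F [-0.    0.86  0.62] open 0.1 grip 0.3
theta 22.55 door-frame -26.6 -220.4 F_x -0.37
```

Request:
arm_command(series=[-6.7,-0.8,0,0,0,-1.75,-1,-6.7,-0.8,0,0,0,-1.75,-1,-6.7,-0.8,0,0,0,-1.75,-1,-6.7,-0.8,0,0,0,-1.75,-1,-6.7,-0.8,0,0,0,-1.75,-1,-5.8,-0.6,0,0,0,-1.5,-1,-5.8,-0.6,0,0,0,-1.5,-1,-3.8,-0.4,0,0,0,-1,-1])

```text
clock: 24.55
ee_pos: [593.7, -38.9, 138.2]
orientation: [-0.338, -3.123, 0.0]
contact_force: [-0.3, 0.5, 0.5]
opening: -0.1
grip_force: 0.2
```

Request:
arm_command(series=[-2.9,-0.3,0,0,0,-0.75,-1,-2.9,-0.3,0,0,0,-0.75,-1,-2.9,-0.3,0,0,0,-0.75,-1,-1.9,-0.2,0,0,0,-0.5,-1,-1.9,-0.2,0,0,0,-0.5,-1,0,0,0,0,0,0,-1])

```text
clock: 25.05
ee_pos: [605.7, -42.8, 138.2]
orientation: [0.25, 3.131, -0.0]
contact_force: [0.3, 0.8, 0.4]
opening: 0.2
grip_force: 0.0
```

```bash
python3 -c "
from h import *
rel()"
```

```text
t 25.05 [605.7 -42.8 138.2] rv [ 0.25   3.131 -0.   ] F [0.32 0.82 0.37] open 0.2 grip 0.0
theta 6.59 door-frame -26.6 -220.8 F_x 0.19
```

Request:
arm_command(series=[-1.9,-0.2,0,0,0,-0.5,-1,-1.9,-0.2,0,0,0,-0.5,-1,-1.9,-0.2,0,0,0,-0.5,-1,-1.5,-0.2,0,0,0,-0.4,-1,-1.5,-0.2,0,0,0,-0.4,-1,-1.5,-0.2,0,0,0,-0.4,-1])

```text
clock: 25.55
ee_pos: [615.5, -45.3, 138.3]
orientation: [-0.176, -3.137, 0.0]
contact_force: [-0.1, -0.1, -0.4]
opening: -0.0
grip_force: 0.2
```

Request:
arm_command(series=[-1,-0.1,0,0,0,-0.26,-1,-1,-0.1,0,0,0,-0.26,-1,-1,-0.1,0,0,0,-0.26,-1,-1,-0.1,0,0,0,-0.26,-1])

```text
clock: 25.88
ee_pos: [617.5, -45.8, 138.2]
orientation: [-0.148, -3.134, -0.0]
contact_force: [-9.8, 0.3, 5.3]
opening: 0.4
grip_force: 4.5
```

Request:
arm_command(series=[-0.5,0,0,0,0,-0.1,-1,0,0,0,0,0,0,-1])

```text
clock: 26.05
ee_pos: [618.0, -45.9, 138.2]
orientation: [-0.145, -3.134, -0.0]
contact_force: [-8.1, 1.4, 4.7]
opening: 0.0
grip_force: 4.1
```

```bash
python3 -c "
from h import *
rel()"
```

```text
t 26.05 [618.  -45.9 138.2] rv [-0.145 -3.134 -0.   ] F [-8.14  1.36  4.73] open 0.0 grip 4.1
theta 2.75 door-frame -28.7 -220.5 F_x -8.23
```

Request:
arm_command(series=[-1,0,0,0,0,-0.25,-1,-0.5,0,0,0,0,0,-1,0,0,0,0,0,0,-1])

```text
clock: 26.3
ee_pos: [619.2, -46.1, 138.2]
orientation: [-0.138, -3.134, -0.0]
contact_force: [-9.6, 1.3, 5.6]
opening: -0.1
grip_force: 4.7
```

Request:
arm_command(series=[-1,0,0,0,0,-0.25,-1,-0.5,0,0,0,0,0,-1,0,0,0,0,0,0,-1])

```text
clock: 26.55
ee_pos: [620.4, -46.3, 138.2]
orientation: [-0.131, -3.133, 0.0]
contact_force: [-10.1, 0.3, 5.8]
opening: 0.3
grip_force: 5.3
```

Request:
arm_command(series=[-1,0,0,0,0,-0.25,-1,-0.5,0,0,0,0,0,-1,0,0,0,0,0,0,-1])

```text
clock: 26.8
ee_pos: [622.6, -46.6, 138.3]
orientation: [-0.125, -3.135, 0.001]
contact_force: [-7.5, -0.0, 3.4]
opening: -0.2
grip_force: 3.8
```

Request:
arm_command(series=[-1,0,0,0,0,-0.25,-1,0,0,0,0,0,0,-1,0,0,0,0,0,0,-1])

```text
clock: 27.05
ee_pos: [624.3, -46.9, 138.2]
orientation: [-0.118, -3.137, 0.001]
contact_force: [-4.9, -0.3, 2.8]
opening: 0.2
grip_force: 2.6
```

Request:
arm_command(series=[-0.8,0,0,0,0,-0.25,-1,0,0,0,0,0,0,-1,0,0,0,0,0,0,-1])

```text
clock: 27.3
ee_pos: [625.0, -47.0, 138.3]
orientation: [-0.112, -3.137, 0.001]
contact_force: [-6.0, -1.6, 2.4]
opening: 0.1
grip_force: 2.7
```

Request:
arm_command(series=[-0.8,0,0,0,0,0,-1,0,0,0,0,0,0,-1,0,0,0,0,0,0,-1])

```text
clock: 27.55
ee_pos: [625.2, -47.1, 138.3]
orientation: [-0.111, -3.136, 0.001]
contact_force: [-7.9, -1.3, 4.2]
opening: 0.3
grip_force: 3.9
```

Request:
arm_command(series=[-0.6,0,0,0,0,0,-1,0,0,0,0,0,0,-1,0,0,0,0,0,0,-1])

```text
clock: 27.8
ee_pos: [625.2, -47.0, 138.3]
orientation: [-0.111, -3.134, 0.001]
contact_force: [-10.2, 0.0, 6.0]
opening: -0.0
grip_force: 5.0
```

Request:
arm_command(series=[2,0,0,0,0,0,-1,2,0,0,0,0,0,-1,2,0,0,0,0,0,-1,10,0,0,0,0,0,-1,30,0,0,0,0,0,-1,40,0,0,0,0,0,-1,40,0,0,0,0,0,-1,0,0,0,0,0,0,-1])

```text
clock: 28.47
ee_pos: [492.1, -35.7, 136.0]
orientation: [-0.111, -3.127, -0.003]
contact_force: [0.4, 0.1, -0.4]
opening: -0.0
grip_force: 0.0
```

Request:
arm_command(series=[40,0,-30,0,0,0,-1,30,0,-30,0,0,0,-1,0,0,-30,0,0,0,-1,0,0,-30,0,0,0,-1,0,0,0,0,0,0,-1])

```text
clock: 28.88
ee_pos: [441.9, -33.9, 258.6]
orientation: [0.111, 3.128, -0.004]
contact_force: [0.5, -1.0, 0.1]
opening: -0.1
grip_force: 0.0
```

```bash
python3 - <<'E'
from h import *
st()
for c in ('top','side'):
    im,d=ctrl.get_image(c); p=ctrl.camera_params(c); v,u=np.mgrid[0:400,0:640]; W=world(p,u,v,d)
    x,y,z=W[...,0],W[...,1],W[...,2]
    q=W[(z>172)&(z<181)&(x<668)&(x>600)&(y>-140)&(y<185)&(d>0)]
    if len(q)>30: print(c,len(q),cv2.minAreaRect(q[:,:2].astype(np.float32)),np.degrees(np.arctan(np.polyfit(q[:,1],q[:,0],1)[0])))
    q=W[(z>110)&(z<165)&(x<668)&(x>600)&(y>-140)&(y<165)&(d>0)]
    if len(q)>30: print(' face',len(q),np.degrees(np.arctan(np.polyfit(q[:,1],q[:,0],1)[0])))
    if c=='side': save('s6.png',cv2.resize(im[100:340,130:480],None,fx=2.25,fy=2.25))
E
```

```text
t 28.88 [441.9 -33.9 258.6] rv [ 0.111  3.128 -0.004] F [ 0.5  -1.02  0.12] open -0.1 grip 0.0
top 495 ((652.6813354492188, 29.84020233154297), (275.1046447753906, 27.756254196166992), 87.61212158203125) 2.3952535786672766
 face 395 -1.1319661073111147
```

View pics/s6.png

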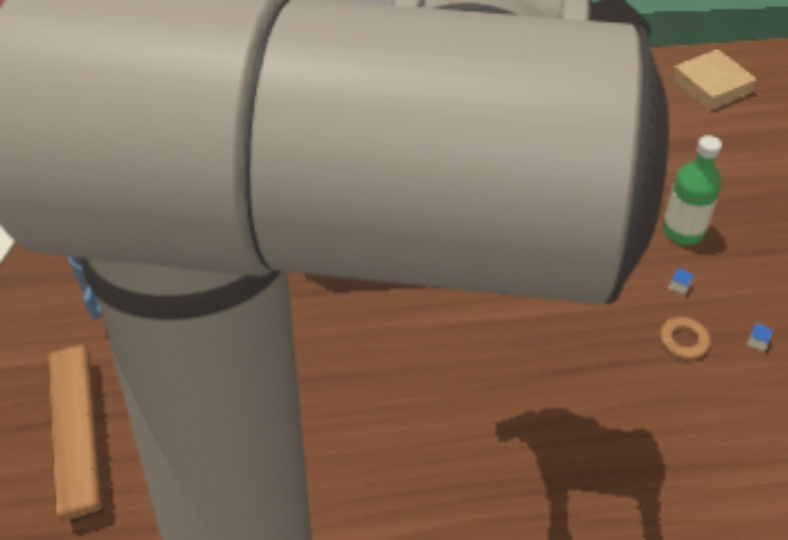

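Request:
arm_command(series=[0,0,30,0,0,0,-1,0,0,30,0,0,0,-1,-25,0,30,0,0,0,-1,-25,0,30,0,0,0,-1,-38,0,0,0,0,0,-1,-38,0,0,0,0,0,-1,-25,0,0,0,0,0,-1,-10,0,0,0,0,0,-1])

```text
clock: 29.65
ee_pos: [602.3, -45.0, 130.2]
orientation: [-0.112, -3.139, -0.0]
contact_force: [-1.4, -0.4, -0.4]
opening: 0.3
grip_force: 0.0
```

Request:
arm_command(series=[-4,0,0,0,0,0,-1,-2,0,0,0,0,0,-1,0,0,0,0,0,0,-1,0,0,0,0,0,0,-1])

```text
clock: 29.98
ee_pos: [604.7, -45.0, 132.3]
orientation: [-0.112, -3.138, -0.0]
contact_force: [0.1, 0.3, 0.7]
opening: 0.0
grip_force: 0.0
```

Request:
arm_command(series=[-4,0,-5,0,0,0,-1,-4,0,0,0,0,0,-1,-3,0,0,0,0,0,-1,-2,0,0,0,0,0,-1,-1,0,0,0,0,0,-1,-1,0,0,0,0,0,-1,0,0,0,0,0,0,-1,0,0,0,0,0,0,-1])

```text
clock: 30.65
ee_pos: [620.6, -46.2, 137.6]
orientation: [-0.112, -3.139, 0.0]
contact_force: [1.0, 0.3, 0.1]
opening: -0.3
grip_force: 0.0
```

Request:
arm_command(series=[-1,0,0,0,0,0,-1,-1,0,0,0,0,0,-1,-0.5,0,0,0,0,0,-1,0,0,0,0,0,0,-1])

```text
clock: 30.98
ee_pos: [623.0, -46.4, 137.6]
orientation: [-0.112, -3.139, 0.0]
contact_force: [-0.8, 0.0, 1.2]
opening: 0.4
grip_force: 0.0
```

Request:
arm_command(series=[5,0,0,0,0,0,-1,30,0,0,0,0,0,-1,40,0,0,0,0,0,-1,40,0,0,0,0,0,-1,0,0,0,0,0,0,-1,0,0,0,0,0,0,-1])

```text
clock: 31.48
ee_pos: [506.1, -37.8, 137.8]
orientation: [-0.112, -3.138, -0.0]
contact_force: [1.1, 0.0, -0.6]
opening: 0.5
grip_force: 0.0
```

```bash
python3 -c "
from h import *
st(); print(ctrl.sign_off())"
```

```text
t 31.48 [506.1 -37.8 137.8] rv [-0.112 -3.138 -0.   ] F [ 1.14  0.01 -0.65] open 0.5 grip 0.0
the job is handed in; nothing more can be done
None
```

The job is handed in at 31.5 s with no verdict returned: the cue ball was seen in its hole, the tray was pushed home onto its buffers (by feel; not seen since the door shut), and the door latch was felt to snap and still held on a re-touch check.

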